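# Kit a matching pair of grab handles and shut the box

### The job

Four black grab handles lie on the cutting table, and only two of them are the same size (130 mm; the others are shorter and longer). Drop that matching pair from above into the open bay of the plywood hardware box so that they lie side by side, then slide the orange cover fully shut over them. Leave the other two handles, the thread cones, tape, mug, screwdriver and tin where they are.

Things in the scene. Friction and masses are not known exactly. Their poses are not given: they have to be found in the camera images.
- handle_pair_a: Black grab handle for a case, 130 mm long (one of the matching pair), 24 wide, 45 high, about 0.12 kg, standing on two steel feet on the table. A bridge 22 mm wide and 14 deep runs along its top, on a leg 14 mm thick near each end; the rest below the bridge is open. Origin: its centre, 22.5 mm above its underside; x along its length, z up; its two ends are alike.
- handle_pair_b: Black grab handle for a case, 130 mm long (one of the matching pair), 24 wide, 45 high, about 0.12 kg, standing on two steel feet on the table. A bridge 22 mm wide and 14 deep runs along its top, on a leg 14 mm thick near each end; the rest below the bridge is open. Origin: its centre, 22.5 mm above its underside; x along its length, z up; its two ends are alike.
- handle_short: Black grab handle for a case, 100 mm long (look-alike of another size), 24 wide, 45 high, about 0.12 kg, standing on two steel feet on the table. A bridge 22 mm wide and 14 deep runs along its top, on a leg 14 mm thick near each end; the rest below the bridge is open. Origin: its centre, 22.5 mm above its underside; x along its length, z up; its two ends are alike.
- handle_long: Black grab handle for a case, 160 mm long (look-alike of another size), 24 wide, 45 high, about 0.12 kg, standing on two steel feet on the table. A bridge 22 mm wide and 14 deep runs along its top, on a leg 14 mm thick near each end; the rest below the bridge is open. Origin: its centre, 22.5 mm above its underside; x along its length, z up; its two ends are alike.
- box: Plywood box fixed to the table, 321 x 196 mm. Origin: on the table under the centre of the open bay; z up. Bay inside: 150 mm along x, 180 along y; walls 8 thick, 68 high at front and back, 78 at the sides (they guide the cover). Behind the bay (+x, away from the robot) a closed deck 66 high, 155 long, carries the open cover.
- bay_floor (a point): Centre of the bay's inner floor, 8 mm above the table, axes as the box's. Room under the closed cover: 60 mm, so the handles fit side by side, not one on the other.
- cover (a joint): Position in m of the box's flat orange cover (156 mm along x, 178 along y, 6 thick, underside 68 above the table). 0: fully shut over the bay; 0.155: fully open, over the deck; starts at 0.130 to 0.155. It slides along the box's x, growing away from the robot, against 1.5 N friction, and stays where left. At value q its near edge is at x = q - 0.078 in the box frame.
- cover_rib (a point): Middle of the cover's grip, 2 mm below the grip's top and 108 mm above the table: a dark wooden rib standing on the middle of the cover, 14 mm thick along the box's x, 80 mm along its y, rising 34 mm above the cover's top. Axes as the box's; moves with the cover.
- cone_yellow: Bystander, to be left alone: yellow thread cone, 72 mm across the base, 122 tall, standing; origin at the centre of its underside.
- cone_blue: Bystander, to be left alone: blue thread cone, 72 mm across the base, 122 tall, standing; origin at the centre of its underside.
- tape_roll: Bystander, to be left alone: roll of pale tape lying flat, 100 mm across, 48 high; origin at the centre of its underside.
- mug: Bystander, to be left alone: white mug, 80 mm across, 95 tall; origin at the centre of its underside.
- screwdriver: Bystander, to be left alone: screwdriver lying on the table, 200 mm long, along its x axis; origin at the underside of its middle.
- chalk_tin: Bystander, to be left alone: flat red tin, 70 x 110 x 22 mm; origin at the centre of its underside.
There are look-alikes about, which are no part of the job. Leave any turquoise or white look-alike of the handle_pair_b alone. Leave any white look-alike of the handle_pair_a alone.

How it is judged:
On the way, in this order (a step that is already met when the one before it is completed fails the run):
1. both 130 mm handles lie let go in the bay, with the cover still open (by more than 30 mm) (x of handle_pair_a in the frame of box between -0.075 and 0.075 m and y of handle_pair_a in the frame of box between -0.09 and 0.09 m and z of each of handle_pair_a, handle_pair_b in the frame of box below 0.05 m and linear speed of each of handle_pair_a, handle_pair_b below 0.03 m/s and x of handle_pair_b in the frame of box between -0.075 and 0.075 m and y of handle_pair_b in the frame of box between -0.09 and 0.09 m and contact force between the fingers and handle_pair_a below 0.2 N and contact force between the fingers and handle_pair_b below 0.2 N and value of joint cover above 0.03 m), for 0.2 s.
2. the cover is slid shut over them (value of joint cover below 0.008 m), for 0.2 s.
At the end, for the whole second after the job is handed in: Both 130 mm handles are at rest inside the bay (centres within its walls and less than 50 mm above the table) and the cover is shut to within 8 mm (x of handle_pair_a in the frame of box between -0.075 and 0.075 m and y of handle_pair_a in the frame of box between -0.09 and 0.09 m and z of each of handle_pair_a, handle_pair_b in the frame of box below 0.05 m and linear speed of each of handle_pair_a, handle_pair_b below 0.03 m/s and x of handle_pair_b in the frame of box between -0.075 and 0.075 m and y of handle_pair_b in the frame of box between -0.09 and 0.09 m and value of joint cover below 0.008 m); the robot touches nothing.
It fails at once if the short or the long handle is moved by more than 30 mm (distance of any of handle_short, handle_long from where it was at the start of the episode above 0.03 m).
It fails at once if a thread cone, the tape, mug, screwdriver or tin is moved by more than 30 mm (distance of any of cone_yellow, cone_blue, tape_roll, mug, screwdriver, chalk_tin from where it was at the start of the episode above 0.03 m).
It fails at once if a thread cone or the mug is tipped over (angle between any of cone_yellow, cone_blue, mug's own z axis and vertical above 0.5 rad).
It also fails if it takes over 64 s, if anything falls off the work surface, if the arm or the gripper's body presses on something with over 40 N, if the wrist force passes 120 N, or if a joint passes its speed limit or range.

### The arm

A 6-joint arm with a two-finger parallel gripper is mounted at the origin on the work surface. World frame = base frame: x ahead of the robot, y to its left, z up, the work surface at z = 0. Lengths are in m, angles in rad, forces in N, time in s.
With the tool pointing down it reaches from about 0.425 to 1.125 m from the base axis. Payload 14.9 kg.
Tool frame: the origin (TCP) lies midway between the tips of the shut fingers; the grasp point (between the pads) lies 19 mm behind it; z points along the fingers, y is the line along which they close (so a half turn about z gives the same grasp; the last joint's range is limited). The gripper opens to 91 mm and grips with 3 to 60 N. Pads are 32 mm wide; open, the fingers measure 118 mm over their backs; the gripper's body (76 mm by 178 mm) begins 60 mm behind the grasp point.
Start: joints at [-1.356, 0.379, 1.734, -0, 1.028, -0.033], TCP at [0.172, -0.679, 0.214] pointing down, gripper open.
Joint ranges: [-2.77, 2.77], [-0.74, 2.19], [0, 2.66], [-1.06, 4.2], [0.31, 2.87], [-3.08, 3.08]. Speed limits (rad/s): [1.89, 1.89, 2.39, 3.14, 3.14, 3.14].

### API

Orientations are given as a rotation vector (axis times angle).
In Python, from workcell import sense, grab_frame, camera_params, sign_off, outline_of, place_of gives the robot as it stands.
- The arm moves only by the tool move_arm, never from a script. Its argument "plan" is text: rows parted by semicolons, each of 6 numbers parted by spaces: the shift along the tool's x, y, z each as a share of 0.4 m, from -1 to 1, then the turn, a rotation vector about the tool's x, y, z each as a share of pi/2 rad, from -1 to 1. A call has 1 to 20 rows; each row is the pose to reach, as a shift and turn from the pose commanded when the call began, along the tool's axes at that moment; what a row does not reach only later rows make up. A row lasts 1/8 s, in which the tool goes at most 62.5 mm and 10.7 degrees, less where a joint would pass 70% of its speed; a pose out of reach is approached as far as the arm can. A call with a number of a shift or a turn outside -1 to 1 is refused whole. A call with a gripper value outside its range is refused whole. "claw" is the opening, from 0 (shut) to 1 (fully open), set as the call begins (left out, the last holds). The fingers move at their own pace and stop on an object; "force" is the grip in N (left out, the last holds). Time passes only in rows, so rows that repeat a pose let the fingers close. It gives the time, the measured TCP pose, the force, the opening and the grip force at its end, in the units of the state.
- sense(): the state, without advancing time (a new reading comes with each control period).
- grab_frame(name): name is "scene" or "top" or "wrist"; returns the picture (384x512x3 uint8, blue, green, red); there is no depth.
- camera_params(name): a dict with "intrinsics" (3x3 intrinsics, pixels), "k1" (the pictures are not rectified: a ray, as slopes to the right and down, at radius r is drawn at 1 + k1 r^2 times it, then the intrinsics apply), "R" (3x3) and "t" (3): a world point X has camera coordinates R X + t; the wrist camera has in their place "mount" (4x4, takes a point from camera to tool coordinates, whose origin is the TCP and whose axes are the flange's). Camera axes: x right, y down, z forward; pixel columns grow to the right and rows downward; lengths in m; the calibration is good to about 2 mm. A picture is of the moment at which its call begins: read the wrist's pose just before it. camera_params takes no time and is no camera call.
- sign_off(): hands the job in; it is judged then, once.
Trained networks look in the newest picture that a camera, given by its name, has taken for a name from the list of things; names that differ only in an ending like _2 or _b are one class to them, and where a whole thing is asked for, a point or a joint stands for the part that bears it (a point fixed in the world has none). Each returns a list of dicts, best first, with "p" (0 to 1); they miss things now and then, are a little off and sometimes report something else, mostly with a low value. They report only what shows in the picture. A call takes as long as a camera call. They do not tell look-alikes from the thing itself.
- outline_of(camera, label): "mask" (384x512 bool, what is visible of it).
- place_of(camera, label): "xyz" ([x, y, z] in m, in world coordinates, good to about 4 mm: a listed point, or the origin of a listed thing).
The state is a dict: "time": time; "q": joint angles; "qd": joint speeds; "joint_torque": joint torques, N m; "eef_pos": TCP position; "tcp_rot": TCP orientation; "contact_force": force on the tool from outside, world axes, zero at the start; "wrist_torque": the same for the moment, N m; "finger_gap": opening from 0.0 (shut) to 1.0 (fully open); "grip_force": force on a finger pad.
Only numpy, scipy, OpenCV 4.12 (cv2) and the standard library are available. Lean on these libraries where they do the work, as an engineer would, in place of code of your own. Each camera call takes 0.05 s, during which the arm holds its last target. There are 200 camera calls.

## Working session

There is one attempt and no reset: what is moved stays moved. The work goes in short steps, Python scripts to look and compute and a tool call to move; the robot and the scene stay as the last step left them, time stands still between calls to the robot, and variables do not carry over. Pictures are saved under pics/ and viewed, at most 10 in all, crops included, and the job is handed in when it is done.

Besides the shell and the picture viewer there is one more tool, called after "Request:" as a command line: name --argument value ..., lists and objects as JSON in quotes. move_arm: Moves the arm, as the interface text tells. Its arguments: {"type":"object","properties":{"plan":{"type":"string"},"claw":{"type":"number"},"force":{"type":"number"}},"required":["plan"]}

```bash
mkdir -p pics; cat > h.py <<'E'
import numpy as np, cv2
from workcell import *
def ray(cam,uv):
    p=camera_params(cam);K=np.array(p["intrinsics"]);k=p["k1"]
    d=cv2.undistortPoints(np.array(uv,float).reshape(-1,1,2),K,np.array([k,0,0,0,0.])).reshape(-1,2)
    R=np.array(p["R"]);t=np.array(p["t"])
    return -R.T@t, np.c_[d,np.ones(len(d))]@R
def at_z(cam,uv,z):
    c,d=ray(cam,uv); return c+d*((z-c[2])/d[:,2])[:,None]
def proj(cam,X):
    p=camera_params(cam);R=np.array(p["R"]);t=np.array(p["t"])
    return cv2.projectPoints(np.atleast_2d(X).astype(float),cv2.Rodrigues(R)[0],t,np.array(p["intrinsics"]),np.array([p["k1"],0,0,0,0.]))[0].reshape(-1,2)
E
python3 - <<'E'
from h import *
for c in("top","scene"): cv2.imwrite(f"pics/{c}0.png",cv2.resize(grab_frame(c),(800,600)) if c=="top" else grab_frame(c))
for l in ["handle_pair_a","handle_short","handle_long","box","bay_floor","cover_rib","cover","cone_yellow","cone_blue","tape_roll","mug","screwdriver","chalk_tin"]:
    try: print(l,[(np.round(r["xyz"],3).tolist(),round(r["p"],2),proj("top",r["xyz"]).round().astype(int).tolist()[0]) for r in place_of("top",l)])
    except Exception as e: print(l,e)
s=sense();print(s["time"],s["tcp_rot"])
E
```

```text
handle_pair_a [([0.338, 0.457, 0.02], 0.91, [111, 267]), ([0.589, -0.596, 0.025], 0.76, [423, 183]), ([0.349, 0.158, 0.024], 0.69, [201, 261]), ([0.355, 0.301, 0.025], 0.64, [158, 260]), ([0.568, -0.292, 0.023], 0.49, [334, 191])]
handle_short [([0.354, -0.311, 0.026], 0.73, [343, 255])]
handle_long [([0.578, 0.316, 0.022], 0.78, [154, 194])]
box [([0.504, -0.06, -0.004], 0.59, [266, 213])]
bay_floor [([0.502, -0.061, 0.011], 0.89, [266, 213])]
cover_rib [([0.656, -0.052, 0.11], 0.58, [262, 162])]
cover it knows: bay_floor, box, chalk_tin, cone_blue, cone_yellow, cover_rib, handle_long, handle_pair, handle_short, mug, screwdriver, tape_roll
cone_yellow [([0.487, 0.471, -0.002], 0.62, [111, 222])]
cone_blue [([0.741, -0.255, -0.002], 0.87, [320, 144])]
tape_roll [([0.461, -0.46, 0.001], 0.78, [384, 222]), ([0.49, 0.472, -0.001], 0.25, [110, 221])]
mug [([0.736, 0.286, -0.001], 0.8, [165, 150])]
screwdriver [([0.62, -0.438, 0.001], 0.57, [374, 176])]
chalk_tin [([0.653, 0.431, 0.003], 0.75, [123, 174])]
0.7 [3.11748635e+00 3.88204756e-01 4.85173322e-05]
```

View pics/top0.png

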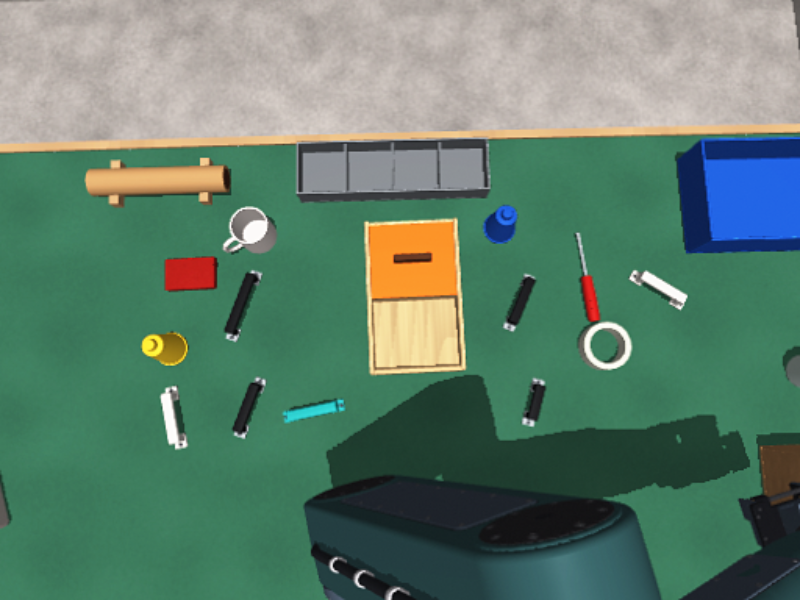

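View pics/scene0.png

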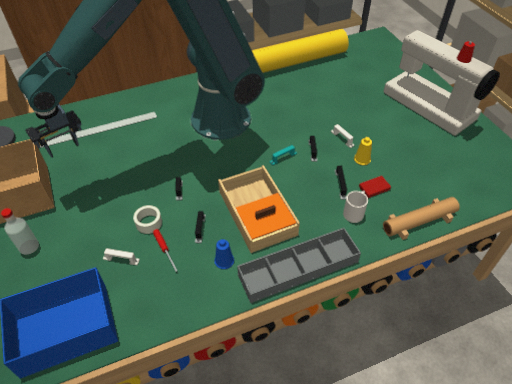

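Look-alike candidates (pixels in the 800x600 top view):
- Black (519,302), black (249,408), black (242,305, long) and black (534,402, short).
- Turquoise (314,410), white (174,418) and white (659,288).

By the description, the pair should be the black handles at (519,302) and (249,408). I'll check this by measuring their lengths and viewing a crop.

```bash
python3 - <<'E'
from h import *
g=grab_frame("top")
def seg(g,uv,cam="top"):
    # whole handle = not green, near uv
    hsv=cv2.cvtColor(g,cv2.COLOR_BGR2HSV)
    m=((g.max(2)<50)).astype(np.uint8)
    n,l,st,ce=cv2.connectedComponentsWithStats(m)
    u=np.array(uv); ys,xs=np.nonzero(m); i=np.argmin((xs-u[0])**2+(ys-u[1])**2)
    return l==l[ys[i],xs[i]]
for nm,uv in dict(p1=(332,193),p2=(159,261),short=(342,257),long=(155,195)).items():
    m=seg(g,uv); ys,xs=np.nonzero(m)
    P=at_z("top",np.c_[xs,ys],0.043)[:,:2]
    (c,wh,a)=cv2.minAreaRect((P*1000).astype(np.float32)); 
    Q=P-P.mean(0);w,V=np.linalg.eigh(Q.T@Q);d=V[:,1]
    print(nm,m.sum(),np.round(c,1),np.round(wh,1),"yaw",np.degrees(np.arctan2(d[1],d[0])).round(1),"mean",P.mean(0).round(4), "bridge len est",np.sqrt(12*w[1]/len(P)).round(4))
# box: corners of cover (orange) and rib
hsv=cv2.cvtColor(g,cv2.COLOR_BGR2HSV)
m=((hsv[...,0]>8)&(hsv[...,0]<18)&(hsv[...,1]>220)&(hsv[...,2]>150)).astype(np.uint8)
n,l,st,_=cv2.connectedComponentsWithStats(m);k=1+np.argmax(st[1:,4]);c=max(cv2.findContours((l==k).astype(np.uint8),0,2)[0],key=cv2.contourArea)
P=(at_z("top",c.reshape(-1,2),0.074)[:,:2]*1000).astype(np.float32)
r=cv2.minAreaRect(P);print("cover",r,np.round(cv2.boxPoints(r),0).tolist())
a=g[160:290,60:220];b=g[160:290,290:450]
cv2.imwrite("pics/crop.png",cv2.resize(np.hstack([a,b]),None,fx=2.5,fy=2.5,interpolation=cv2.INTER_CUBIC))
print(camera_params("wrist")["mount"])
E
```

```text
p1 213 [ 563.6 -284.6] [ 22.2 107.1] yaw 155.1 mean [ 0.5626 -0.2844] bridge len est 0.1059
p2 236 [355.3 297.1] [ 24.7 105. ] yaw 158.2 mean [0.3552 0.2977] bridge len est 0.1053
short 165 [ 350.  -303.1] [25.  71.8] yaw 162.1 mean [ 0.3495 -0.3037] bridge len est 0.0734
long 291 [573.7 311.6] [ 29.  134.4] yaw 159.5 mean [0.574  0.3132] bridge len est 0.1367
cover ((726.790283203125, -20.929773330688477), (36.40530776977539, 0.0), -91.59161376953125) [[727.0, -3.0], [727.0, -3.0], [726.0, -39.0], [726.0, -39.0]]
[[-1.23727674e-04 -9.57286410e-01 -2.89141338e-01  8.10485270e-02]
 [ 9.99998788e-01 -5.67277218e-04  1.45022241e-03  7.96229741e-04]
 [-1.55230150e-03 -2.89140808e-01  9.57285320e-01 -1.70953204e-01]
 [ 0.00000000e+00  0.00000000e+00  0.00000000e+00  1.00000000e+00]]
```

View pics/crop.png

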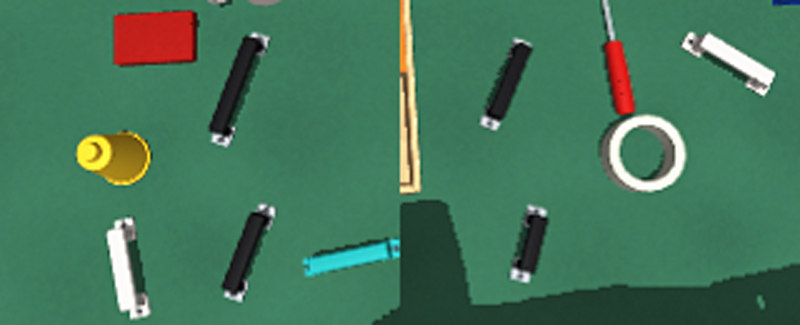

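The black lengths at bridge level come out at 106, 105, 73 and 135 mm. So the pair is the two at (519,302) and (249,408), and the crop agrees: equal length, black, with two steel feet. I'll move above the first one for a wrist look.

```bash
cat >> h.py <<'E'
from scipy.spatial.transform import Rotation as Ro
def tool():
    s=sense();return np.array(s["eef_pos"]),Ro.from_rotvec(s["tcp_rot"]).as_matrix(),s
def goto(x,y,z,yaw,ref=None):
    "row numbers to pose, tool down with tool x at yaw (deg, mod 180)"
    p,R,s=tool()
    if ref is not None: p=np.array(ref)
    best=None
    for a in (yaw,yaw+180):
        a=np.radians(a);c,q=np.cos(a),np.sin(a)
        T=np.array([[c,q,0],[q,-c,0],[0,0,-1]])
        rv=Ro.from_matrix(R.T@T).as_rotvec()
        if best is None or np.linalg.norm(rv)<np.linalg.norm(best): best=rv
    r=np.r_[R.T@(np.array([x,y,z])-p)/0.4,best/(np.pi/2)]
    print("row",r.round(4),"q6",s["q"][5]);return r
def wray(uv,p,R):
    c=camera_params("wrist");M=np.array(c["mount"]);K=np.array(c["intrinsics"])
    d=cv2.undistortPoints(np.array(uv,float).reshape(-1,1,2),K,np.array([c["k1"],0,0,0,0.])).reshape(-1,2)
    return p+R@M[:3,3], np.c_[d,np.ones(len(d))]@M[:3,:3].T@R.T
def wat_z(uv,z,p,R):
    c,d=wray(uv,p,R);return c+d*((z-c[2])/d[:,2])[:,None]
E
python3 -c "
from h import *
goto(.563,-.285,.2,-24.9)"
```

```text
row [ 1.1897 -0.7141  0.0349 -0.     -0.      0.4344] q6 -0.033287127133461776
```

Request:
move_arm --plan "0.15 -0.09 0 0 0 0.06;0.3 -0.18 0 0 0 0.12;0.45 -0.27 0 0 0 0.18;0.6 -0.36 0 0 0 0.24;0.75 -0.45 0 0 0 0.3;0.9 -0.54 0 0 0 0.36;1 -0.6 0 0 0 0.434;1 -0.6 0 0 0 0.434;1 -0.6 0 0 0 0.434" --claw 1

```text
time: 1.88
eef_pos: [0.5018, -0.3465, 0.214]
tcp_rot: [-3.069, 0.672, -0.0]
contact_force: [-0.7, 0.3, 0.2]
finger_gap: 1.003
grip_force: 0.0
```

```bash
python3 -c "
from h import *
print(tool()); goto(.563,-.285,.2,-24.9)"
```

```text
(array([ 0.50175201, -0.34652849,  0.21398589]), array([[ 9.08456302e-01, -4.17979813e-01,  1.55299359e-04],
       [-4.17979814e-01, -9.08456314e-01, -2.47103055e-05],
       [ 1.51411092e-04, -4.24637643e-05, -9.99999988e-01]]), {'time': 1.875, 'q': array([-6.42666235e-01,  2.39348343e-01,  1.92157939e+00,  8.82235358e-05,
        9.80525792e-01,  1.35930142e+00]), 'qd': array([-0.04625029, -0.00243576,  0.00892787, -0.00795774,  0.00096936,
       -0.02862952]), 'joint_torque': array([  3.3401484 , -63.0004406 , -42.41472602,   0.20068629,
        -0.07409131,   0.53496838]), 'eef_pos': array([ 0.50175201, -0.34652849,  0.21398589]), 'tcp_rot': array([-3.06884341e+00,  6.72121544e-01, -2.46598873e-04]), 'contact_force': array([-0.66764726,  0.34940951,  0.18351733]), 'wrist_torque': array([ 0.06288702, -0.0212618 ,  0.03053733]), 'grip_force': 0.0, 'finger_gap': 1.0027118944928874})
row [ 7.480e-02 -2.037e-01  3.500e-02 -0.000e+00 -1.000e-04  2.100e-03] q6 1.359301417030078
```

Request:
move_arm --plan "0.04 -0.1 0.02 0 0 0;0.075 -0.204 0.035 0 0 0;0.075 -0.204 0.035 0 0 0;0.075 -0.204 0.035 0 0 0;0.075 -0.204 0.035 0 0 0"

```text
time: 2.5
eef_pos: [0.5614, -0.2875, 0.2001]
tcp_rot: [3.067, -0.678, 0.0]
contact_force: [0.4, -0.2, -0.2]
finger_gap: 1.001
grip_force: 0.0
```

```bash
cat >> h.py <<'E'
def meas(name,z=0.045):
    p,R,s=tool(); g=grab_frame("wrist"); cv2.imwrite(f"pics/{name}.png",g)
    m=(g.max(2)<50).astype(np.uint8)
    n,l,st,ce=cv2.connectedComponentsWithStats(m)
    for k in range(1,n):
        if st[k,4]<800: continue
        ys,xs=np.nonzero(l==k);P=wat_z(np.c_[xs,ys],z,p,R)[:,:2]
        c,wh,a=cv2.minAreaRect((P*1000).astype(np.float32));Q=P-P.mean(0);w,V=np.linalg.eigh(Q.T@Q);d=V[:,1]
        print(st[k].tolist(),np.round(c,1),np.round(wh,1),"yaw",np.degrees(np.arctan(d[1]/d[0])).round(1),"mean",P.mean(0).round(4))
    for r in place_of("wrist","handle_pair_a"): print(np.round(r["xyz"],4),r["p"])
E
python3 -c "
from h import *
meas('w1')"
```

```text
[245, 131, 19, 85, 1524] [ 569.  -291.1] [ 21.7 105.1] yaw -24.9 mean [ 0.5712 -0.2922]
[0, 215, 512, 169, 39013] [ 394.  -207.1] [791.7 282.5] yaw 63.3 mean [ 0.3708 -0.1889]
[254, 216, 125, 54, 1403] [ 449.9 -328.6] [168.7  76.8] yaw 61.5 mean [ 0.4327 -0.3439]
[ 0.5643 -0.2897  0.0204] 0.94
[ 0.5905 -0.596   0.023 ] 0.93
```

View pics/w1.png

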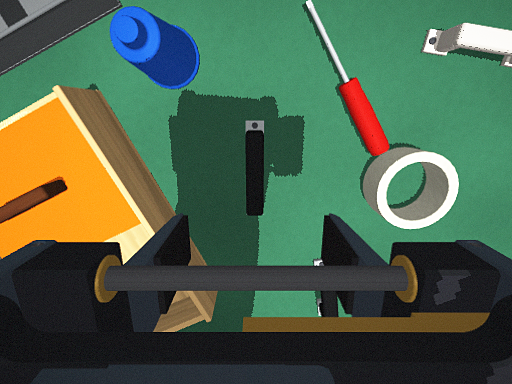

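The wrist view shows the black handle at column 255, rows 131–215, with a steel foot at (255,126), lying between the fingers. I'll descend and grasp.

```bash
python3 -c "
from h import *
goto(.567,-.290,.017,-24.9,ref=(.563,-.285,.2)); print(tool()[0])"
```

```text
row [ 1.420e-02  7.100e-03  4.575e-01  0.000e+00 -1.000e-04 -3.000e-04] q6 1.4961574573146426
[ 0.56159713 -0.28724976  0.20013579]
```

Request:
move_arm --plan "0.014 0.003 0.15 0 0 0;0.014 0.003 0.28 0 0 0;0.014 0.003 0.38 0 0 0;0.014 0.003 0.44 0 0 0;0.014 0.003 0.458 0 0 0;0.014 0.003 0.458 0 0 0;0.014 0.003 0.458 0 0 0"

```text
time: 3.48
eef_pos: [0.5674, -0.2904, 0.018]
tcp_rot: [3.067, -0.676, 0.003]
contact_force: [-0.6, 0.4, -0.2]
finger_gap: 0.999
grip_force: 0.0
```

Request:
move_arm --plan "0 0 0 0 0 0;0 0 0 0 0 0;0 0 0 0 0 0;0 0 0 0 0 0;0 0 0 0 0 0;0 0 0 0 0 0;0 0 0 0 0 0" --claw 0 --force 25

```text
time: 4.35
eef_pos: [0.5667, -0.2898, 0.0167]
tcp_rot: [-3.068, 0.676, 0.0]
contact_force: [0.5, 0.5, -0.5]
finger_gap: 0.263
grip_force: 0.1
```

Request:
move_arm --plan "0 0 0 0 0 0;0 0 0 0 0 0;0 0 0 0 0 0;0 0 -0.1 0 0 0;0 0 -0.25 0 0 0;0 0 -0.4 0 0 0;0 0 -0.5 0 0 0;0 0 -0.5 0 0 0;0 0 -0.5 0 0 0"

```text
time: 5.48
eef_pos: [0.5662, -0.2896, 0.2158]
tcp_rot: [-3.068, 0.676, 0.002]
contact_force: [0.1, -0.6, -0.8]
finger_gap: 0.24
grip_force: 25.0
```

```bash
python3 - <<'E'
from h import *
print(tool()[0])
g=grab_frame("top")
hsv=cv2.cvtColor(g,cv2.COLOR_BGR2HSV)
print(hsv[170,250],hsv[180,280])
m=(abs(hsv[...,0].astype(int)-int(hsv[180,280,0]))<5)&(hsv[...,1]>200)&(hsv[...,2]>120)
m=m.astype(np.uint8);m[:, :200]=0;m[:, 330:]=0;m[:130]=0;m[250:]=0
m=cv2.morphologyEx(m,cv2.MORPH_OPEN,np.ones((3,3)))
c=max(cv2.findContours(m,0,2)[0],key=cv2.contourArea)
P=(at_z("top",c.reshape(-1,2),0.074)[:,:2]*1000).astype(np.float32)
r=cv2.minAreaRect(P);print("cover",np.round(cv2.boxPoints(r),0).tolist(),r)
for l in("bay_floor","box","cover_rib"):
  for c in("top","scene"):
    if c=="scene": grab_frame(c)
    print(l,c,[(np.round(x["xyz"],4).tolist(),round(x["p"],2)) for x in place_of(c,l)][:2])
E
```

```text
[ 0.5661838  -0.28957897  0.21580657]
[ 16 210 253] [ 16 209 253]
cover [[572.0, 31.0], [575.0, -145.0], [731.0, -142.0], [728.0, 34.0]] ((651.30810546875, -55.41455841064453), (155.80833435058594, 176.45230102539062), 1.089858889579773)
bay_floor top [([0.5063, -0.0596, 0.0117], 0.7)]
bay_floor scene [([0.5089, -0.0543, 0.008], 0.83)]
box top [([0.505, -0.0611, -0.0054], 0.61)]
box scene [([0.504, -0.0601, 0.0001], 0.83)]
cover_rib top [([0.6545, -0.0549, 0.1115], 0.61)]
cover_rib scene [([0.6561, -0.0583, 0.1074], 0.98)]
```

```bash
python3 - <<'E'
from h import *
g=grab_frame("top")
print(at_z("top",[[237,239],[297.6,236.8]],.068), camera_params("top")["R"], ray("top",[[256,192]])[0])
a=np.radians(1.1);R=np.array([[np.cos(a),-np.sin(a)],[np.sin(a),np.cos(a)]])
cc=np.array([.6513,-.0554]);ctr=cc-R@[.148,0]
print(ctr)
s=6;o=np.array([220,130]);im=cv2.resize(g[130:250,220:310],None,fx=s,fy=s,interpolation=cv2.INTER_CUBIC)
def poly(pts,z,col):
    W=[np.r_[ctr+R@np.array(p),z] for p in pts]
    u=((proj("top",np.array(W))-o+.5)*s).astype(np.int32); cv2.polylines(im,[u],True,col,1)
poly([(-.083,-.098),(-.083,.098),(.238,.098),(.238,-.098)],.07,(255,0,0))
poly([(-.075,-.09),(-.075,.09),(.075,.09),(.075,-.09)],.068,(0,0,255))
poly([(-.075,-.09),(-.075,.09),(.075,.09),(.075,-.09)],.008,(255,0,255))
cv2.imwrite("pics/ov.png",im[:600*1])
# row profile along bay centreline
print([ (v,g[v,267].tolist()) for v in range(226,246)])
E
```

```text
[[ 0.4161469   0.03663075  0.068     ]
 [ 0.41769317 -0.15818606  0.068     ]] [[-0.02812018 -0.99960306  0.00172396]
 [-0.98906078  0.02757369 -0.14490848]
 [ 0.14480343 -0.00577995 -0.98944356]] [ 0.38052887 -0.04090349  1.3520723 ]
[ 0.50332727 -0.05824122]
[(226, [171, 231, 250]), (227, [172, 232, 250]), (228, [173, 234, 251]), (229, [175, 235, 252]), (230, [173, 235, 254]), (231, [152, 214, 244]), (232, [145, 207, 242]), (233, [80, 118, 149]), (234, [85, 123, 155]), (235, [85, 125, 156]), (236, [86, 127, 158]), (237, [85, 126, 157]), (238, [66, 97, 121]), (239, [48, 62, 24]), (240, [49, 64, 31]), (241, [50, 66, 33]), (242, [50, 65, 32]), (243, [49, 64, 32]), (244, [50, 65, 32]), (245, [51, 66, 33])]
```

View pics/ov.png

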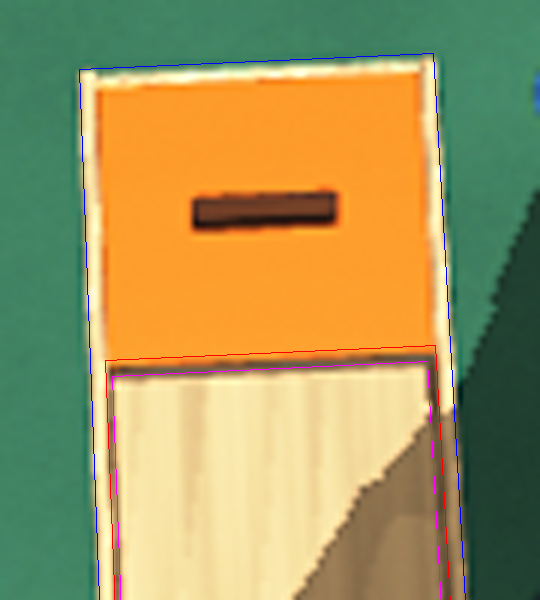

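The overlay fits the box rim. That gives a bay centre of about (0.502,-0.058), a yaw of 1.1° and a cover q of about 0.148. Next I'll move above the bay's right half and check the handle in the grip.

```bash
python3 -c "
from h import *
goto(.500,-.0985,.2158,1.1)"
```

```text
row [-3.524e-01 -3.639e-01  2.000e-03 -0.000e+00  1.000e-04 -2.885e-01] q6 1.4953380764860469
```

Request:
move_arm --plan "-0.07 -0.07 0 0 0 -0.06;-0.14 -0.145 0 0 0 -0.12;-0.21 -0.22 0 0 0 -0.18;-0.28 -0.29 0 0 0 -0.24;-0.352 -0.364 0 0 0 -0.2885;-0.352 -0.364 0 0 0 -0.2885;-0.352 -0.364 0 0 0 -0.2885;-0.352 -0.364 0 0 0 -0.2885"

```text
time: 7.02
eef_pos: [0.5006, -0.0993, 0.2168]
tcp_rot: [3.141, 0.028, 0.0]
contact_force: [0.3, -0.7, -0.2]
finger_gap: 0.242
grip_force: 25.0
```

```bash
python3 - <<'E'
from h import *
p,R,s=tool();print(p,s["tcp_rot"],s["grip_force"])
g=grab_frame("wrist");cv2.imwrite("pics/w2.png",g)
p2=camera_params("wrist");M=np.array(p2["mount"])
# predicted pixel rows of handle bridge far end for offsets
for off in (-.004,0,.004):
    X=np.array([[.0525+off,0,-.028],[.065+off,0,.011],[-.0525+off,0,-.028]])
    Xc=(X-M[:3,3])@M[:3,:3]
    print(off,cv2.projectPoints(Xc,np.zeros(3),np.zeros(3),np.array(p2["intrinsics"]),np.array([p2["k1"],0,0,0,0.]))[0].reshape(-1,2).round(1).tolist())
E
```

```text
[ 0.50058362 -0.09928684  0.21682616] [3.14134044e+00 2.83295504e-02 4.62533793e-04] 24.99947279691696
-0.004 [[253.3, 175.8], [253.6, 144.1], [253.7, 333.9]]
0 [[253.3, 168.5], [253.6, 138.0], [253.7, 328.9]]
0.004 [[253.3, 161.0], [253.6, 131.8], [253.7, 323.8]]
```

View pics/w2.png

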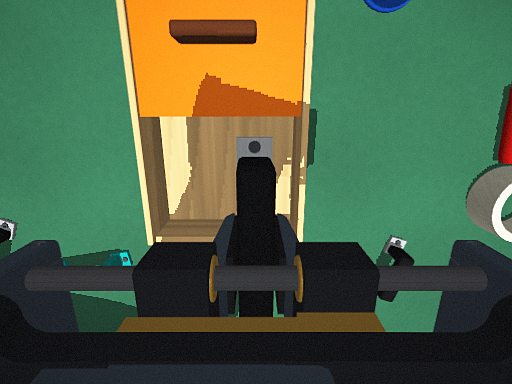

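The wrist view shows the handle's far foot edge at about row 137, where 138 is predicted. It is centred in the grip and over the bay, and the cover edge at row 116 is clear of it. I'll lower and release.

Request:
move_arm --plan "0 0 0.12 0 0 0;0 0 0.24 0 0 0;0 0 0.34 0 0 0;0 0 0.42 0 0 0;0 0 0.467 0 0 0;0 0 0.467 0 0 0;0 0 0.467 0 0 0;0 0 0.467 0 0 0"

```text
time: 8.07
eef_pos: [0.501, -0.0988, 0.0311]
tcp_rot: [3.141, 0.03, 0.003]
contact_force: [-0.3, 0.2, -0.8]
finger_gap: 0.24
grip_force: 25.0
```

Request:
move_arm --plan "0 0 0 0 0 0;0 0 0 0 0 0;0 0 0 0 0 0;0 0 0 0 0 0;0 0 -0.08 0 0 0;0 0 -0.2 0 0 0;0 0 -0.33 0 0 0;0 0 -0.46 0 0 0;0 0 -0.46 0 0 0;0 0 -0.46 0 0 0" --claw 0.5

```text
time: 9.32
eef_pos: [0.4998, -0.0985, 0.2134]
tcp_rot: [-3.141, -0.03, 0.001]
contact_force: [-1.0, 0.4, -0.6]
finger_gap: 0.496
grip_force: 0.0
```

```bash
python3 -c "
from h import *
goto(.356,.299,.2,-21.8)"
```

```text
row [-3.4020e-01 -1.0004e+00  3.3700e-02 -0.0000e+00  3.0000e-04  2.5450e-01] q6 1.3112130079876807
```

Request:
move_arm --plan "-0.05 -0.14 0 0 0 0.04;-0.1 -0.28 0 0 0 0.08;-0.15 -0.42 0 0 0 0.12;-0.19 -0.56 0 0 0 0.16;-0.24 -0.7 0 0 0 0.2;-0.29 -0.84 0.03 0 0 0.23;-0.34 -1 0.034 0 0 0.2545;-0.34 -1 0.034 0 0 0.2545;-0.34 -1 0.034 0 0 0.2545;-0.34 -1 0.034 0 0 0.2545" --claw 1

```text
time: 10.58
eef_pos: [0.3567, 0.2975, 0.1998]
tcp_rot: [3.084, -0.596, -0.001]
contact_force: [0.5, -0.2, -0.1]
finger_gap: 0.999
grip_force: 0.0
```

```bash
python3 -c "
from h import *
meas('w3'); print(tool()[0]); goto(.356,.299,.017,-21.8)"
```

```text
[151, 0, 35, 70, 1510] [539.2 323.1] [27.9 65.8] yaw -16.8 mean [0.5401 0.3235]
[245, 136, 19, 84, 1472] [359.2 296.5] [ 21.9 104.9] yaw -20.9 mean [0.3614 0.2955]
[153, 214, 38, 53, 1206] [323.6 430.9] [51.5 75.4] yaw -49.6 mean [0.3132 0.4284]
[295, 215, 68, 53, 1257] [242.9 234.4] [91.2 75.6] yaw 3.8 mean [0.2327 0.2308]
[0, 240, 512, 144, 37043] [166.4 370.2] [801.8 246.7] yaw 66.7 mean [0.1496 0.3716]
[0.3392 0.4615 0.0201] 0.76
[0.3572 0.2992 0.0224] 0.67
[0.3489 0.1611 0.0209] 0.59
[0.35693457 0.29764375 0.20016567]
row [-3.400e-03 -2.400e-03  4.579e-01  2.000e-04  1.000e-04 -1.200e-03] q6 2.598092860002579
```

View pics/w3.png

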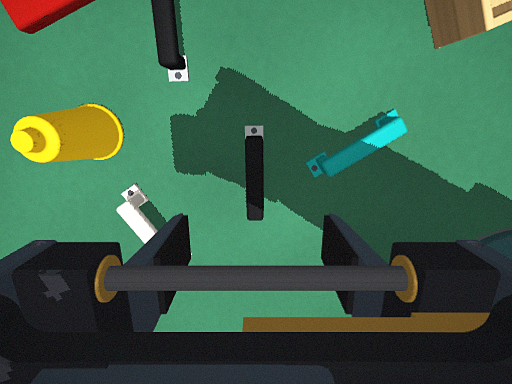

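The handle sits at column 254, rows 136–220, black and centred between the fingers. The white and turquoise look-alikes are clear of it. I'll go straight down.

Request:
move_arm --plan "0 0 0.15 0 0 0;0 0 0.28 0 0 0;0 0 0.38 0 0 0;0 0 0.44 0 0 0;0 0 0.458 0 0 0;0 0 0.458 0 0 0;0 0 0.458 0 0 0"

```text
time: 11.55
eef_pos: [0.3572, 0.2991, 0.0182]
tcp_rot: [-3.084, 0.594, -0.002]
contact_force: [0.4, 0.7, -0.2]
finger_gap: 0.998
grip_force: 0.0
```

Request:
move_arm --plan "0 0 0 0 0 0;0 0 0 0 0 0;0 0 0 0 0 0;0 0 0 0 0 0;0 0 0 0 0 0;0 0 0 0 0 0;0 0 0 0 0 0;0 0 0 0 0 0;0 0 0 0 0 0;0 0 0 0 0 0" --claw 0

```text
time: 12.8
eef_pos: [0.3565, 0.2987, 0.0171]
tcp_rot: [3.085, -0.594, -0.0]
contact_force: [0.2, 0.7, -1.0]
finger_gap: 0.24
grip_force: 25.0
```

Request:
move_arm --plan "0 0 -0.1 0 0 0;0 0 -0.25 0 0 0;0 0 -0.4 0 0 0;0 0 -0.5 0 0 0;0 0 -0.5 0 0 0;0 0 -0.5 0 0 0"

```text
time: 13.55
eef_pos: [0.356, 0.2984, 0.2163]
tcp_rot: [3.084, -0.594, -0.001]
contact_force: [0.6, -0.7, -1.3]
finger_gap: 0.241
grip_force: 25.0
```

```bash
python3 -c "
from h import *
goto(.499,-.0185,.217,1.1)"
```

```text
row [ 6.261e-01  6.029e-01 -1.500e-03  4.000e-04  4.000e-04 -2.544e-01] q6 2.5986618757798774
```

Request:
move_arm --plan "0.1 0.1 0 0 0 -0.04;0.2 0.19 0 0 0 -0.08;0.3 0.29 0 0 0 -0.12;0.4 0.385 0 0 0 -0.16;0.5 0.48 0 0 0 -0.2;0.58 0.56 0 0 0 -0.23;0.626 0.603 0 0 0 -0.2544;0.626 0.603 0 0 0 -0.2544;0.626 0.603 0 0 0 -0.2544;0.626 0.603 0 0 0 -0.2544"

```text
time: 14.8
eef_pos: [0.4988, -0.0174, 0.2166]
tcp_rot: [-3.141, -0.031, 0.002]
contact_force: [-0.2, -0.2, -0.9]
finger_gap: 0.235
grip_force: 25.0
```

```bash
python3 -c "
from h import *
g=grab_frame('wrist');cv2.imwrite('pics/w4.png',g)
goto(.499,-.0185,.030,1.1)"
```

```text
row [ 2.000e-04  2.500e-03  4.671e-01 -0.000e+00  4.000e-04  4.000e-04] q6 1.469184394178234
```

View pics/w4.png

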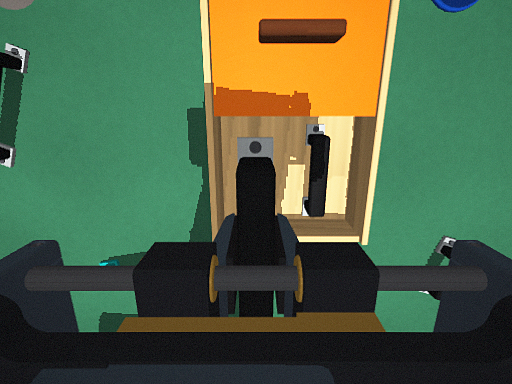

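The first handle lies upright in the bay at (318,175). The held one has its foot at (255,147) and is clear of it and of the wall. I'll lower and release.

Request:
move_arm --plan "0 0 0.12 0 0 0;0 0 0.24 0 0 0;0 0 0.34 0 0 0;0 0 0.42 0 0 0;0 0 0.467 0 0 0;0 0 0.467 0 0 0;0 0 0.467 0 0 0;0 0 0.467 0 0 0"

```text
time: 15.85
eef_pos: [0.5001, -0.0181, 0.0313]
tcp_rot: [3.141, 0.03, 0.003]
contact_force: [0.8, -0.6, -0.9]
finger_gap: 0.239
grip_force: 25.0
```

Request:
move_arm --plan "0 0 0 0 0 0;0 0 0 0 0 0;0 0 0 0 0 0;0 0 0 0 0 0;0 0 -0.08 0 0 0;0 0 -0.2 0 0 0;0 0 -0.33 0 0 0;0 0 -0.46 0 0 0;0 0 -0.46 0 0 0;0 0 -0.46 0 0 0" --claw 0.5

```text
time: 17.1
eef_pos: [0.499, -0.0182, 0.2139]
tcp_rot: [-3.141, -0.03, 0.0]
contact_force: [0.1, 0.6, -0.4]
finger_gap: 0.501
grip_force: 0.0
```

```bash
python3 -c "
from h import *
g=grab_frame('wrist');cv2.imwrite('pics/w5.png',g)
print([(np.round(r['xyz'],4),r['p']) for r in place_of('wrist','handle_pair_a')],[(np.round(r['xyz'],4),r['p']) for r in place_of('wrist','cover_rib')])
goto(.6513,-.0555,.20,1.1)"
```

```text
[(array([ 0.4988, -0.0936,  0.0284]), 0.68), (array([ 0.5045, -0.0195,  0.0323]), 0.62)] [(array([ 0.6549, -0.0567,  0.1077]), 0.93)]
row [ 3.800e-01  1.007e-01  3.140e-02 -2.000e-04  1.600e-03 -1.000e-04] q6 1.4686102292127883
```

View pics/w5.png

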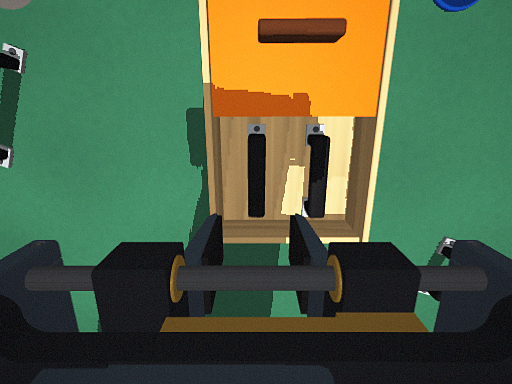

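Both handles stand side by side in the bay, at (257,175) and (318,175), with the cover still open. Next I'll go behind the rib with the fingers shut and push the cover closed.

Request:
move_arm --plan "0.1 0.02 0 0 0 0;0.22 0.05 0 0 0 0;0.34 0.08 0 0 0 0;0.46 0.103 0 0 0 0;0.525 0.103 0 0 0 0;0.525 0.103 0 0 0 0;0.525 0.103 0 0 0 0;0.525 0.103 0.1 0 0 0;0.525 0.103 0.2 0 0 0;0.525 0.103 0.28 0 0 0;0.525 0.103 0.32 0 0 0;0.525 0.103 0.32 0 0 0;0.525 0.103 0.32 0 0 0" --claw 0

```text
time: 18.88
eef_pos: [0.7108, -0.0555, 0.0878]
tcp_rot: [3.141, 0.03, 0.003]
contact_force: [-0.1, -0.0, 0.6]
finger_gap: 0.005
grip_force: 0.0
```

```bash
python3 -c "
from h import *
goto(.545,-.0575,.085,1.1);print(tool()[0])"
```

```text
row [-4.146e-01 -2.900e-03  6.300e-03  1.000e-04 -1.100e-03 -1.000e-04] q6 1.4411622351372237
[ 0.71083675 -0.05548488  0.08779156]
```

Request:
move_arm --plan "-0.02 0 0 0 0 0;-0.05 0 0 0 0 0;-0.08 0 0 0 0 0;-0.12 0 0 0 0 0;-0.16 0 0 0 0 0;-0.2 0 0 0 0 0;-0.24 0 0 0 0 0;-0.28 0 0 0 0 0;-0.32 0 0 0 0 0;-0.36 0 0 0 0 0;-0.39 0 0 0 0 0;-0.41 0 0 0 0 0;-0.41 0 0 0 0 0"

```text
time: 20.5
eef_pos: [0.5455, -0.0585, 0.0862]
tcp_rot: [-3.141, -0.03, 0.001]
contact_force: [-0.6, -0.1, -0.2]
finger_gap: 0.003
grip_force: 0.0
```

```bash
python3 - <<'E'
from h import *
p,R,s=tool();print(p,s["contact_force"])
g=grab_frame("wrist");
def od(g):
    h=cv2.cvtColor(g,cv2.COLOR_BGR2HSV);m=((abs(h[...,0].astype(int)-16)<5)&(h[...,1]>190)&(h[...,2]>100)).astype(np.uint8);return cv2.morphologyEx(m,cv2.MORPH_OPEN,np.ones((3,3)))
c=max(cv2.findContours(od(g),0,2)[0],key=cv2.contourArea)
P=wat_z(c.reshape(-1,2),.074,p,R);print("cover far edge x",np.percentile(P[:,0],98),P[:,:2].max(0),P[:,:2].min(0))
g=grab_frame("top");cv2.imwrite("pics/t6.png",cv2.resize(g[130:260,200:340],None,fx=4,fy=4))
print([(np.round(r['xyz'],4),r['p']) for c in("top","scene") if grab_frame(c) is not None for r in place_of(c,'cover_rib')])
E
```

```text
[ 0.54546294 -0.05846596  0.0862176 ] [-0.5693436  -0.09134505 -0.23531024]
cover far edge x 0.4932426202125862 [ 0.49351369 -0.12824899] [ 0.45449912 -0.15127268]
[(array([ 0.5208, -0.0581,  0.1071]), 0.76), (array([ 4.671e-01, -4.680e-01, -2.000e-04]), 0.16)]
```

Request:
move_arm --plan "-0.01 0 0 0 0 0;-0.02 0 0 0 0 0;-0.03 0 0 0 0 0;-0.04 0 0 0 0 0;-0.04 0 0 0 0 0;-0.04 0 0 0 0 0"

```text
time: 21.55
eef_pos: [0.5301, -0.0588, 0.0863]
tcp_rot: [-3.141, -0.03, 0.0]
contact_force: [0.4, 0.0, -0.3]
finger_gap: 0.006
grip_force: 0.0
```

Request:
move_arm --plan "-0.005 0 0 0 0 0;-0.01 0 0 0 0 0;-0.01 0 0 0 0 0;-0.01 0 0 0 0 0"

```text
time: 22.05
eef_pos: [0.5287, -0.059, 0.0869]
tcp_rot: [3.141, 0.03, 0.009]
contact_force: [14.3, 1.4, -10.2]
finger_gap: 0.007
grip_force: 7.3
```

The force rose to 14 N at the end stop, so the cover is probably shut. I'll back off, rise and verify.

Request:
move_arm --plan "0.02 0 0 0 0 0;0.05 0 0 0 0 0;0.06 0 -0.05 0 0 0;0.06 0 -0.15 0 0 0;0.06 0 -0.27 0 0 0;0.06 0 -0.4 0 0 0;0.06 0 -0.4 0 0 0;0.06 0 -0.4 0 0 0;0.06 0 -0.4 0 0 0"

```text
time: 23.18
eef_pos: [0.5495, -0.0583, 0.2449]
tcp_rot: [-3.141, -0.03, 0.004]
contact_force: [0.1, 0.1, -0.1]
finger_gap: 0.002
grip_force: 0.0
```

```bash
python3 - <<'E'
from h import *
p,R,s=tool();print(p,s["time"],s["contact_force"])
g=grab_frame("scene");cv2.imwrite("pics/s7.png",cv2.resize(g[140:280,180:340],None,fx=4,fy=4,interpolation=cv2.INTER_CUBIC))
print([(np.round(r['xyz'],4),r['p']) for r in place_of("scene",'cover_rib')])
grab_frame("wrist");print([(np.round(r['xyz'],4),r['p']) for r in place_of("wrist",'cover_rib')])
E
```

```text
[ 0.54952226 -0.05833089  0.24485783] 23.175 [ 0.10996235  0.13098492 -0.05595939]
[(array([ 0.5028, -0.0596,  0.1062]), 0.55), (array([0.7355, 0.2852, 0.0037]), 0.48)]
[(array([ 0.5032, -0.0588,  0.109 ]), 0.88)]
```

View pics/s7.png

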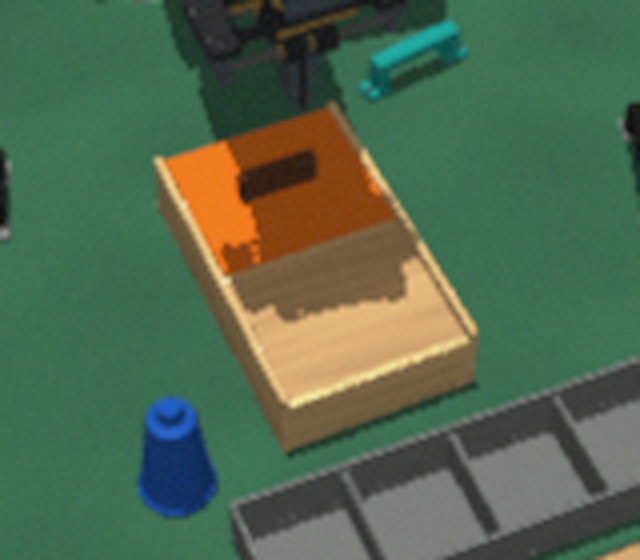

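The picture shows the cover over the bay, flush at its near edge, with the deck bare. The rib reads (0.503,-0.059), which matches the bay centre, so I'm handing in.

```bash
python3 -c "
from workcell import *
print(sign_off())"
```

```text
the job is handed in; nothing more can be done
None
```

Both 130 mm handles lie side by side in the bay with the cover pushed shut against its end stop; the job is handed in, but no verdict came back.

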